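# Unlatch the service chest by its pop-out T-handle

### The arm

A 6-joint arm with a two-finger parallel gripper is mounted at the origin on the work surface. World frame = base frame: x ahead of the robot, y to its left, z up, the work surface at z = 0. Lengths are in m, angles in rad, forces in N, time in s.
With the tool pointing down it reaches from about 0.3 to 0.775 m from the base axis. Payload 14.6 kg.
Tool frame: the origin (TCP) lies at the very end of the fingers, on their centre line; the grasp point (between the pads) lies 19 mm behind it; z points along the fingers, y is the line along which they close (so a half turn about z gives the same grasp; the last joint's range is limited). The gripper opens to 94 mm and grips with 3 to 60 N. Pads are 16 mm wide; open, the fingers measure 119 mm over their backs; the gripper's body (75 mm by 177 mm) begins 78 mm behind the grasp point.
Start: joints at [1.117, 0.3, 1.521, -0, 1.321, -0.067], TCP at [0.207, 0.509, 0.205] pointing down, gripper open.
Joint ranges: [-3.03, 3.03], [-0.79, 2.21], [0.23, 2.52], [-1.04, 4.18], [0, 3.07], [-2.55, 2.55]. Speed limits (rad/s): [2.22, 2.22, 2.57, 3.14, 3.14, 3.14].

### API

Orientations are given as a unit quaternion [x, y, z, w].
In Python, from station import r, imaging, workorder gives the robot as it stands. Calls block until the motion is done:
- r.move_ptp(position, orientation): joint-space move of the TCP to a pose.
- r.movel(position, ori=None, vel=0.15, guard=None): straight line of the TCP; ori=None keeps the orientation; vel is the mean speed in m/s. With guard (N) it stops when the force on the tool has changed by that much, and returns True; else False.
- r.goto_joints(angles): joint-space move.
- r.open_jaws() and r.grasp(): open the fingers fully, or close them until they stop; the grip force is fixed at half the most.
- r.wait(seconds).
- r.inverse_kinematics(position, orientation): joint angles nearest the present ones, or None.
- r.get_state(): the state.
- imaging.camera(name): name is "scene" or "top"; returns (picture, depth): 420x560x3 uint8, red, green, blue; 420x560 float32, m along the optical axis (not along the pixel's ray), 0 where there is no reading.
- imaging.get_calibration(name): a dict with "fx", "fy", "cx", "cy" (pixels), "position" and "orientation" of the camera in the world. Camera axes: x right, y up, looking along -z (the intrinsics and any distortion apply to the point x, -y, -z); pixel columns grow to the right and rows downward; lengths in m; the calibration is good to about 2 mm. A picture is of the moment at which its call begins. get_calibration takes no time and is no camera call.
A pose or a line that the arm cannot do raises r.Unreachable and nothing moves.
- workorder.job_done(): hands the job in; it is judged then, once.
The state is a dict: "t": time; "joint_positions": joint angles; "joint_vel": joint speeds; "joint_torque": joint torques, N m; "eef_pos": TCP position; "eef_rot": TCP orientation; "force": force on the tool from outside, world axes, zero at the start; "ft_torque": the same for the moment, N m; "gripper_width": finger opening in m; "gripper_force": force on a finger pad.
Only numpy, scipy, OpenCV 4.12 (cv2) and the standard library are available. Lean on these libraries where they do the work, as an engineer would, in place of code of your own. Each camera call takes 0.05 s, during which the arm holds its last target. There are 200 camera calls.

### The job

The grey service chest on the bench is latched shut. Gently press the round push-button beside the folded T-handle on its lid so that the handle pops out, then grip the handle and turn it counter-clockwise until you feel it come up against its rubber stop (it sits somewhere different on every chest and must not be forced), and let go and back away upwards so that the lid springs ajar. Leave the other things on the bench and on the lid where they are.

Things in the scene. Friction and masses are not known exactly. Their poses are not given: they have to be found in the camera images.
- chest: Fixed grey steel chest, 250 x 340 x 140 mm (x, y, z), shut by a 12 mm lid (upper face 152 mm above the bench). Origin: centre of its underside. x points from the front (latch side, nearer the robot) to the hinge side, z up. The lid is hinged along its +x edge.
- latch (a point): Middle of the flat top of the bare steel latch housing on the lid, on the handle's axis: 166 mm above the bench, at x = -70 mm, y = 0 of the chest; axes as the chest's. Housing 64 mm (x) by 190 mm (y), 14 mm high. In its middle a slot (20 x 96 mm) with the folded T-handle; at y = +72 mm the push-button; at y = -72 mm only a flush brass key cylinder that does nothing.
- handle_top (a point): Centre of the upper face of the T-handle's bar, on its turning axis. Dark steel bar, 80 mm long (this point's y), 16 mm wide (x), 16 mm high, on a 13 mm round stem; z up. Folded: 4 mm above the housing (170 mm above the bench); popped out: 34 mm above it (200 mm), bar's underside 18 mm above it. Grip it across the middle (fingers close along x), opened about 45 mm: the button is near.
- button: Round dark steel push-button, 20 mm across, 9 mm proud of the housing. Origin: centre of its upper face; z up; pressed straight down. Spring: 2 N to start, 5 N at its end stop 7 mm down; the handle is let go at about 5 mm. Breaks above 20 N. The popped-out bar's end is 32 mm from the button's centre.
- handle (a joint): How far the T-handle has popped out, m: 0 folded, 0.030 fully out. Caught until the button is pressed, then a spring (10 N, 5 N when out) lifts it. Folded, the slot keeps it from turning.
- spindle (a joint): Turn of the T-handle, rad: 0 latched (bar along chest y), growing counter-clockwise from above. Friction about 0.12 N m; it meets a rubber stop somewhere from 0.75 to 1.45 rad, different on every chest and unseen; from there the moment rises by 4 N m per rad. The latch lets go only just before the stop (in the last 0.06 rad); while the handle is firmly held the lid hardly moves.
- buffer (a joint): Compression of the hidden rubber stop by the turned handle, m, at 40 mm from the axis: 0 untouched, 2500 N/m (0.1 N m of handle moment per mm). It tears beyond 0.005 (0.5 N m on top of the friction).
- lid (a joint): Opening of the lid, rad: 0 shut, 0.14 ajar, as far as its gas spring lifts it. Once unlatched and let go it rises by itself in about a second (the handle by 27 mm), pushing up with about 7 N at the handle.
- seal_ring: Steel ring, 52 mm across, 12 mm high, lying on the lid near the hinge; to be left alone. Origin: centre of its underside.
- plug: Brass screw plug, 32 mm across, 26 mm high, standing on the lid near the hinge; to be left alone. Origin: centre of its underside.
- spanner: Steel spanner, 170 mm long, lying on the bench in front of the chest; to be left alone.
- grease: Jar of grease, 84 mm across, 85 mm high, beside the chest; to be left alone. Origin: centre of its underside.
- cap: Plastic cap, 56 mm across, 26 mm high, beside the chest; to be left alone. Origin: centre of its underside.
- union: Pipe union, 42 mm across, 66 mm high, upright beside the chest; to be left alone. Origin: centre of its underside.
- spray: Spray can, 52 mm across, 170 mm high, beside the chest towards the hinge; to be left alone. Origin: centre of its underside.

How it is judged:
By the outcome, as a careful person would: the job done as asked, in the order asked, and still so for the second after the job is handed in, with the robot touching nothing.
It also fails if it takes over 64 s, if anything falls off the work surface, if the arm or the gripper's body presses on something with over 40 N, if the wrist force passes 120 N, or if a joint passes its speed limit or range.

## Working session

There is one attempt and no reset: what is moved stays moved. The work goes in short steps, each a Python script; the robot and the scene stay as the last script left them, time stands still between calls to the robot, and variables do not carry over. Pictures are saved under pics/ and viewed, at most 10 in all, crops included, and the job is handed in when it is done.

```bash
ls; mkdir -p pics
python3 - <<'E'
from station import r, imaging
import cv2,numpy as np
for n in("top","scene"):
    p,d=imaging.camera(n); np.savez(f"{n}.npz",p=p,d=d)
    cv2.imwrite(f"pics/{n}1.png",cv2.cvtColor(p,cv2.COLOR_RGB2BGR)); print(n,imaging.get_calibration(n))
s=r.get_state();print(s)
E
```

```text
pics
top {'fx': 406.9006203421162, 'fy': 406.9006203421162, 'cx': 279.7194416815285, 'cy': 206.92576231979186, 'position': array([0.49644222, 0.05496513, 0.99675799]), 'orientation': array([-0.01903681,  0.04203856,  0.7093859 , -0.70330791])}
scene {'fx': 452.4555513399959, 'fy': 452.4555513399959, 'cx': 283.2470112327114, 'cy': 200.58183679102035, 'position': array([1.2839125 , 0.01963098, 0.64758036]), 'orientation': array([0.32163833, 0.30413548, 0.61988706, 0.64791236])}
{'t': 0.1, 'joint_positions': array([ 1.11739980e+00,  3.00373965e-01,  1.52150369e+00, -9.09947984e-08,
        1.32072284e+00, -6.66299077e-02]), 'joint_vel': array([-2.21849139e-03, -4.99110198e-04, -2.39230581e-03,  8.97610216e-06,
       -1.61685143e-03, -2.11735891e-03]), 'joint_torque': array([ 6.16641664e-04, -5.32649338e+01, -3.53279793e+01,  7.09325960e-02,
        2.34852458e-02, -4.61851059e-06]), 'eef_pos': array([0.20737243, 0.50915419, 0.20497236]), 'eef_rot': array([ 1.92180196e-01,  9.81359526e-01, -4.86994779e-04, -1.29512384e-04]), 'force': array([ 0.48399546,  0.32177702, -0.51962298]), 'ft_torque': array([ 0.00314289, -0.01816552, -0.01303979]), 'gripper_force': 0.0, 'gripper_width': 0.09412438762148759}
```

View pics/top1.png

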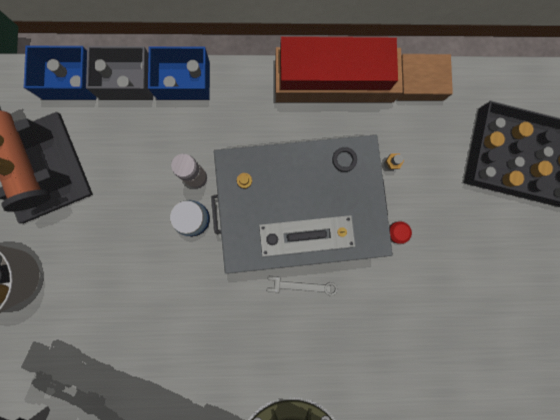

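View pics/scene1.png

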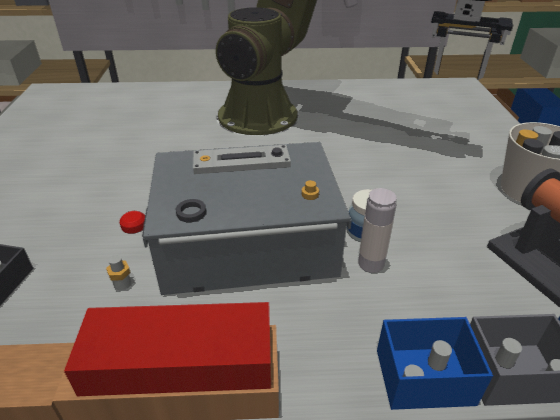

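The top view shows the housing with the button at about (272,239), the bar at (307,236) and the brass key cylinder at (342,232). I'll enlarge it and measure.

```bash
cat > h.py <<'E'
import numpy as np
from scipy.spatial.transform import Rotation as R
from station import r, imaging, workorder
def px2w(n,u,v,z=None,depth=None):
    c=imaging.get_calibration(n); d=np.array([(u-c['cx'])/c['fx'],-(v-c['cy'])/c['fy'],-1.])
    w=R.from_quat(c['orientation']).apply(d); o=c['position']
    return o+w*((z-o[2])/w[2] if depth is None else depth)
E
python3 - <<'E'
from h import *
import cv2
f=np.load("top.npz");p,d=f['p'],f['d']
c=p[205:265,250:365]; cv2.imwrite("pics/crop1.png",cv2.cvtColor(cv2.resize(c,None,fx=6.9,fy=6.9,interpolation=cv2.INTER_CUBIC),cv2.COLOR_RGB2BGR))
f=np.load("scene.npz");ps=f['p']
c=ps[135:185,180:300]; cv2.imwrite("pics/crop2.png",cv2.cvtColor(cv2.resize(c,None,fx=6.6,fy=6.6,interpolation=cv2.INTER_CUBIC),cv2.COLOR_RGB2BGR))
for (u,v) in [(272,239),(307,236),(342,232),(290,240),(300,200)]: print(u,v,px2w("top",u,v,depth=d[v,u]),d[v,u])
E
```

```text
272 239 [0.5028318  0.04404061 0.17517571] 0.8189924
307 236 [ 0.50824055 -0.02708447  0.17116785] 0.82578665
342 232 [ 0.51576686 -0.09932116  0.1677698 ] 0.83219266
290 240 [0.50049923 0.00744075 0.16910911] 0.8260351
300 200 [ 0.5835708  -0.01535042  0.1537746 ] 0.8492092
```

View pics/crop1.png

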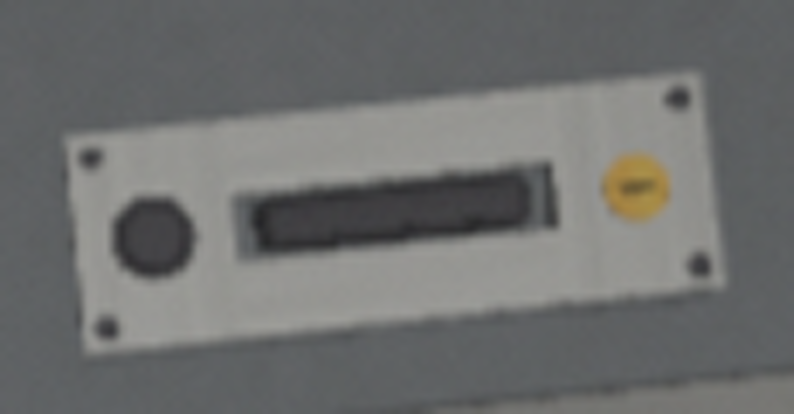

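View pics/crop2.png

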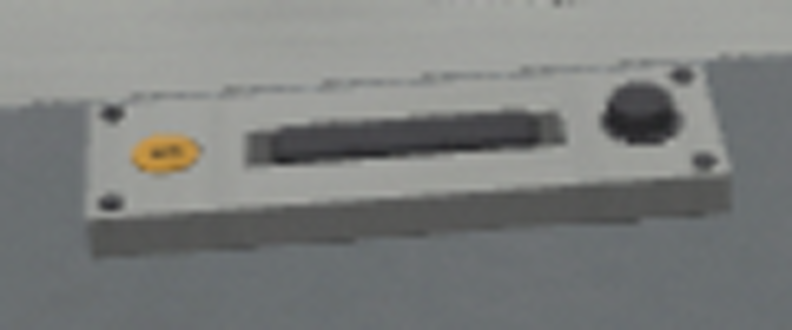

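Crop 1 (top): housing corners (67,135), (702,72), (727,290) and (87,353); button (153,236), bar middle (392,209), key (636,187). Crop 2 (scene): button top (641,103), key (166,154), housing corners (90,103), (703,63), (730,176) and (90,218).

Run:
```python
from h import *
T=lambda q,z:px2w("top",249.5+(q[0]+.5)/6.9,204.5+(q[1]+.5)/6.9,z)
S=lambda q,z:px2w("scene",179.5+(q[0]+.5)/6.6,134.5+(q[1]+.5)/6.6,z)
for n,F,cs,b,k,h in(("top",T,[(67,135),(702,72),(727,290),(87,353)],(153,236),(636,187),(392,209)),("scene",S,[(703,63),(90,103),(90,218),(730,176)],(641,103),(166,154),(405,130))):
    C=np.array([F(q,.166) for q in cs]); 
    print(n,"sides",np.linalg.norm(C-np.roll(C,-1,0),axis=1),"ctr",C.mean(0)[:2])
    b=F(b,.175);k=F(k,.166);h=F(h,.170);print(" btn",b,"key",k,"bar",h,"mid",(b+k)/2,"dist",np.linalg.norm((b-k)[:2]),"yaw",np.arctan2(-(b-k)[0],(b-k)[1]))
    e=(C[0]-C[1])+(C[3]-C[2]);print(" yaw e",np.arctan2(-e[0],e[1]), np.arctan2(*(C[0]+C[1]-C[2]-C[3])[[1,0]]) if n=="top" else "")
```

```text
top sides [0.19011482 0.06505893 0.19036315 0.06431652] ctr [ 0.50974299 -0.02789841]
 btn [0.50328899 0.04454504 0.175     ] key [ 0.51648012 -0.09914344  0.166     ] bar [ 0.5105759  -0.02598168  0.17      ] mid [ 0.50988456 -0.0272992   0.1705    ] dist 0.14429270850634174 yaw 0.09154710588417958
 yaw e 0.0885080439389966 0.08763156291561729
scene sides [0.19177688 0.06547039 0.18911404 0.0668058 ] ctr [ 0.50373704 -0.02648971]
 btn [0.50083462 0.04509446 0.175     ] key [ 0.50997637 -0.09877736  0.166     ] bar [ 0.50552238 -0.02670771  0.17      ] mid [ 0.5054055  -0.02684145  0.1705    ] dist 0.14416196310885354 yaw 0.06345565142992314
 yaw e 0.0852011502538373
```

```bash
cat >> h.py <<'E'
YAW=0.088; L=np.array([.5085,-.0272])
CX=np.array([np.cos(YAW),np.sin(YAW)]); CY=np.array([-np.sin(YAW),np.cos(YAW)])
def ori(turn=0,flip=1): return (R.from_euler('z',YAW+turn+flip*np.pi/2)*R.from_euler('x',np.pi)).as_quat()
def P(xy,z): return np.array([xy[0],xy[1],z])
E
python3 - <<'E'
from h import *
for f in(1,-1):
    for t in(0,.75,1.2,1.6):
        j=r.inverse_kinematics(P(L,.18),ori(t,f)); print(f,t,None if j is None else np.round(j,3))
E
```

```text
1 0 [-0.125  0.232  1.668  0.     1.242 -0.213]
1 0.75 [-0.125  0.232  1.668  0.     1.242 -0.963]
1 1.2 [-0.125  0.232  1.668  0.     1.242 -1.413]
1 1.6 [-0.125  0.232  1.668  0.     1.242 -1.813]
-1 0 None
-1 0.75 [-0.125  0.232  1.668 -0.     1.242  2.178]
-1 1.2 [-0.125  0.232  1.668 -0.     1.242  1.728]
-1 1.6 [-0.125  0.232  1.668 -0.     1.242  1.328]
```

Run:
```python
from h import *
import cv2
B=L+.072*CY
p=r.get_state()['eef_pos']; r.movel([p[0],p[1],.32],vel=.25)
r.move_ptp(P(B,.27),ori()); r.grasp()
r.movel(P(B,.185),vel=.1); r.wait(.3)
s=r.get_state(); f0=s['force']; print(s['eef_pos'],f0,s['gripper_width'])
hit=r.movel(P(B,.165),vel=.01,guard=1.8)
s=r.get_state(); zc=s['eef_pos'][2]; print(hit,s['eef_pos'],s['force']-f0,s['t'])
if hit and zc>.170:
    for k in range(1,8):
        z=r.get_state()['eef_pos'][2]
        r.movel(P(B,zc-.001*k),vel=.01); r.wait(.1); s=r.get_state()
        df=(s['force']-f0); print(k,s['eef_pos'][2],df)
        if df[2]>4.7: break
    r.wait(.2)
    r.movel(P(B,.24),vel=.08)
    r.movel(P(B+.17*CY,.30),vel=.2)
    for n in("top","scene"):
        p_,d=imaging.camera(n); np.savez(f"{n}2.npz",p=p_,d=d)
    t=np.load("top2.npz")['p'][200:270,250:370]; sc=np.load("scene2.npz")['p'][115:185,180:300]
    im=np.vstack([cv2.resize(a,None,fx=4.2,fy=4.2,interpolation=cv2.INTER_CUBIC) for a in(t,sc)])
    cv2.imwrite("pics/pop.png",cv2.cvtColor(im,cv2.COLOR_RGB2BGR)); print(im.shape)
print(r.get_state()['t'])
```

```text
[0.50226169 0.0445569  0.18526617] [-0.25385077 -0.03469337  0.79842178] 2.4627193657705587e-05
True [0.50212256 0.04452344 0.176328  ] [0.86958553 0.39885093 4.16855021] 6.4333
1 0.1756850094606494 [-2.04137727 -0.88758632  4.88496882]
(588, 504, 3)
9.0917
```

View pics/pop.png

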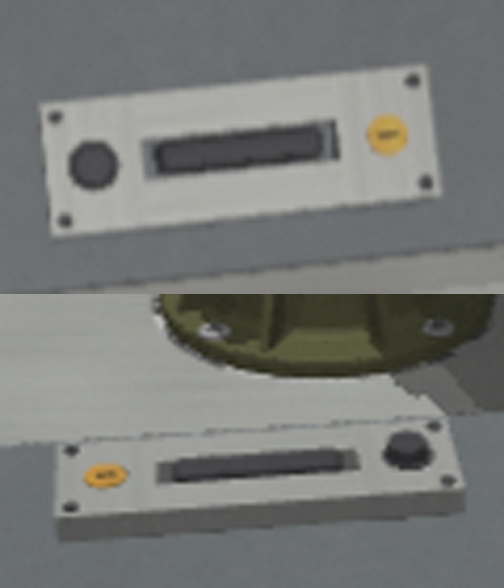

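The handle is still folded: noisy force readings stopped the press too early. I'll press again, averaging the force.

```bash
cat >> h.py <<'E'
def F(n=12):
    a=[]
    for _ in range(n):
        s=r.get_state(); a.append(np.r_[s['force'],s['ft_torque']]); r.wait(.02)
    return np.mean(a,0)
E
python3 - <<'E'
from h import *
import cv2
B=L+.072*CY
r.movel(P(B,.24),vel=.2); r.movel(P(B,.180),vel=.06); r.wait(.3)
f0=F(); print(f0)
for z in (.1745,.1730,.1715,.1705,.1700,.1695,.1690,.1685,.1680,.1675):
    g=r.movel(P(B,z),vel=.01,guard=10); f=F(8)-f0; zz=r.get_state()['eef_pos'][2]; print(g,round(zz,4),f[:3].round(2))
    if g or f[2]>5.6 : break
r.movel(P(B,.24),vel=.08)
r.movel(P(B+.17*CY,.30),vel=.25)
for n in("top","scene"):
    p_,d=imaging.camera(n); np.savez(f"{n}2.npz",p=p_,d=d)
t=np.load("top2.npz")['p'][200:270,250:370]; sc=np.load("scene2.npz")['p'][115:185,180:300]
im=np.vstack([cv2.resize(a,None,fx=4.2,fy=4.2,interpolation=cv2.INTER_CUBIC) for a in(t,sc)])
cv2.imwrite("pics/pop2.png",cv2.cvtColor(im,cv2.COLOR_RGB2BGR))
print(r.get_state()['t'])
E
```

```text
[ 0.00396343 -0.21760787  0.03140724 -0.06548862  0.05045422  0.01128851]
False 0.1749 [-3.87 -0.2   6.49]
14.5667
```

View pics/pop2.png

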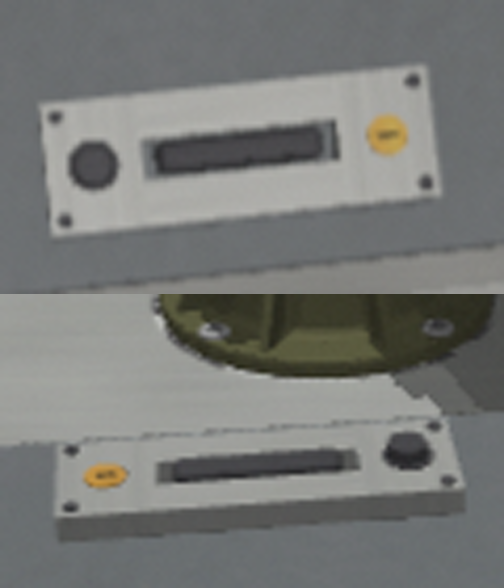

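Run:
```python
from h import *
B=L+.072*CY
r.movel(P(B,.24),vel=.25); r.movel(P(B,.178),vel=.06); r.wait(.2)
f0=F(8)
for z in (.1755,.1745,.1735,.1725,.1715):
    g=r.movel(P(B,z),vel=.01,guard=13)
    a=F(4)-f0; r.wait(.15); f=F(4)-f0; s=r.get_state(); print(g,s['eef_pos'].round(4),a[:3].round(2),f.round(2))
    if g or f[2]>9: break
print(s['t'])
```

```text
False [0.5022 0.0445 0.1756] [-1.07 -0.1   4.78] [-1.25 -0.42  4.93 -0.01  0.32 -0.01]
False [0.5021 0.0445 0.1747] [-2.36 -0.1   6.35] [-2.04 -0.26  6.22 -0.03  0.5   0.  ]
False [0.5021 0.0445 0.1736] [-2.83 -0.08  6.72] [-3.16  0.23  6.47 -0.06  0.62 -0.02]
False [0.5021 0.0445 0.1727] [-3.15 -0.27  7.31] [-3.2  -0.49  6.87 -0.06  0.68 -0.01]
False [0.502  0.0445 0.1717] [-3.55 -0.62  7.48] [-3.28  0.13  7.73 -0.07  0.71 -0.02]
19.775
```

The button is yielding like a spring with some friction, so I'll continue gently to its end.

Run:
```python
from h import *
import cv2
B=L+.072*CY
f0=np.zeros(6)
for z in (.1707,.1700,.1694,.1688,.1683,.1678):
    g=r.movel(P(B,z),vel=.01,guard=5)
    f=F(6)-f0; s=r.get_state(); print(g,s['eef_pos'].round(4),f.round(2))
    if g or f[2]>10.5: break
r.movel(P(B,.24),vel=.08)
r.movel(P(B+.17*CY,.30),vel=.25); r.open_jaws()
for n in("top","scene"):
    p_,d=imaging.camera(n); np.savez(f"{n}2.npz",p=p_,d=d)
t=np.load("top2.npz")['p'][200:270,250:370]; sc=np.load("scene2.npz")['p'][115:185,180:300]
im=np.vstack([cv2.resize(a,None,fx=4.2,fy=4.2,interpolation=cv2.INTER_CUBIC) for a in(t,sc)])
cv2.imwrite("pics/pop3.png",cv2.cvtColor(im,cv2.COLOR_RGB2BGR))
print(r.get_state()['t'],r.get_state()['gripper_width'])
```

```text
False [0.5021 0.0445 0.171 ] [-3.96 -0.11  7.86 -0.13  0.79 -0.  ]
False [0.5022 0.0445 0.17  ] [-1.03 -0.28  4.06 -0.07  0.24  0.01]
False [0.5022 0.0445 0.1694] [-0.64  0.06  4.67 -0.07  0.23  0.01]
False [0.5022 0.0445 0.1689] [-1.64 -0.47  6.14 -0.1   0.4   0.01]
False [0.5021 0.0445 0.1684] [-2.18  0.03  6.21 -0.12  0.52 -0.01]
False [0.5021 0.0445 0.1681] [-3.69 -0.45  8.58 -0.12  0.78 -0.01]
25.35 0.09399545491232496
```

View pics/pop3.png

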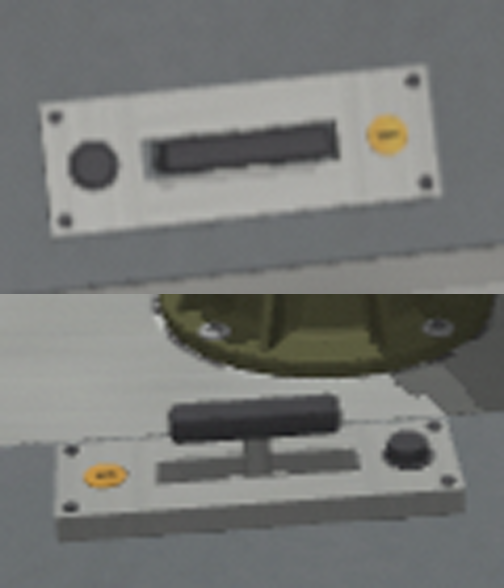

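The handle has popped out: the bar's top face centre is at about (249,147) in the top crop and (254,407) in the scene crop. Next is refining the axis position and gripping.

Run:
```python
from h import *
r.movel(P(L,.27),vel=.25); r.movel(P(L,.180),vel=.12); r.wait(.1)
f0=F(6); np.save("f0.npy",f0); r.grasp(); r.wait(.2)
s=r.get_state(); f=F(6)-f0
print(s['gripper_width'],s['gripper_force'],s['eef_pos'],f.round(2),"along chest x,y:",f[:2]@CX,f[:2]@CY,s['t'])
```

```text
0.015637254342476148 29.998335242271423 [ 0.50759725 -0.02726191  0.17981964] [-7.48 -1.14  2.38 -0.12  1.43  0.09] along chest x,y: -7.547296066193053 -0.4766390013470454 28.95
```

Run:
```python
from h import *
f0=np.load("f0.npy")
L2=L-.0009*CX; np.save("L2.npy",L2)
r.movel(P(L2,.180),vel=.02); f=F(5)-f0; print("after shift",f.round(2))
j=np.array(r.inverse_kinematics(P(L2,.180),ori(0)))
base=None; turn=0
for turn in list(np.arange(.1,.61,.25))+[.66]+list(np.arange(.69,.96,.03)):
    q=j.copy(); q[5]-=turn; r.goto_joints(q); f=F(4)-f0; s=r.get_state()
    print(round(turn,3),round(j[5]-s['joint_positions'][5],3),"Mz",f[5].round(3),"F",f[:3].round(1),round(s['t'],2))
    if abs(f[5])>.26 or s['t']>45: break
```

```text
after shift [-2.87 -0.98  0.62 -0.06  0.57  0.1 ]
0.1 0.097 Mz 0.175 F [-4.9 -0.9  1.4] 29.7
0.35 0.348 Mz 0.235 F [-6.1 -1.2  1.8] 30.12
0.6 0.598 Mz 0.282 F [-7.2 -1.9  2.2] 30.53
```

Lateral force grows as I turn, which fits the grip being about 1 mm off the axis along the bar. I'll compensate the path and watch both Mz and joint torque 6.

```bash
cat > turn.py <<'E'
from h import *
import sys
f0=np.load("f0.npy"); L2=np.load("L2.npy")
d=.001; A=L2-.00036*CX-d*CY
def go(turn):
    c=A+d*np.array([-np.sin(YAW+turn),np.cos(YAW+turn)])
    q=r.inverse_kinematics(P(c,.180),ori(turn)); r.goto_joints(q)
    a=[];t=[]
    for _ in range(5):
        s=r.get_state(); a.append(np.r_[s['force'],s['ft_torque']]);t.append(s['joint_torque'][5]); r.wait(.02)
    f=np.mean(a,0)-f0
    print(round(turn,3),"lag",round(s['joint_positions'][5]-q[5],4),"Mz",f[5].round(3),"T6",np.mean(t).round(3),"F",f[:3].round(1),round(s['t'],2))
    return f[5],np.mean(t)
E
python3 - <<'E'
from turn import *
m=[go(.60)[0]]
for t in (.64,.67,.70,.73,.76,.79,.82):
    m.append(go(t)[0])
    if abs(m[-1]-np.median(m[:-1]))>.1: break
E
```

```text
0.6 lag 0.0008 Mz 0.146 T6 0.174 F [-0.5  0.1 -0.2] 30.85
0.64 lag 0.0014 Mz 0.011 T6 -0.145 F [ 0.8  0.9 -0. ] 31.18
```

Run:
```python
from turn import *
go(.67);m,t6=go(.70)
for t in np.arange(.73,.92,.03):
    a,b=go(t)
    if abs(a-m)>.12 or abs(b-t6)>.15: break
```

```text
0.67 lag 0.0011 Mz -0.042 T6 -0.14 F [1.9 1.6 0.2] 31.52
0.7 lag 0.001 Mz -0.004 T6 -0.123 F [ 2.3  2.1 -0. ] 31.85
0.73 lag 0.001 Mz 0.034 T6 -0.125 F [3.2 2.7 0.2] 32.18
0.76 lag 0.0011 Mz -0.015 T6 -0.124 F [3.9 2.5 0.5] 32.52
0.79 lag 0.0011 Mz -0.01 T6 -0.095 F [3.9 2.9 0.8] 32.85
0.82 lag 0.001 Mz -0.006 T6 -0.084 F [3.7 3.  0.4] 33.18
0.85 lag 0.0011 Mz 0.012 T6 -0.08 F [4.  2.9 0.4] 33.52
0.88 lag 0.0011 Mz -0.025 T6 -0.116 F [4.  2.9 0.3] 33.85
0.91 lag 0.001 Mz 0.066 T6 -0.029 F [3.9 3.4 1. ] 34.18
```

Run:
```python
from turn import *
print(r.get_state()['gripper_width'])
for t in np.arange(.94,1.25,.03):
    a,b=go(t)
    if a<-.13 or b<-.24: break
print(r.get_state()['gripper_width'])
```

```text
0.015413099155895733
0.94 lag 0.001 Mz 0.018 T6 -0.051 F [3.5 3.3 2.2] 34.52
0.97 lag 0.0011 Mz -0.006 T6 -0.112 F [3.5 3.8 3.2] 34.85
1.0 lag 0.0011 Mz -0.052 T6 -0.126 F [4.2 3.8 3.2] 35.18
1.03 lag 0.0012 Mz -0.101 T6 -0.2 F [4.2 3.8 3.2] 35.52
1.06 lag 0.0013 Mz -0.215 T6 -0.291 F [4.  3.9 3.7] 35.85
0.015829712701197346
```

Fz jumped at about 0.94 rad (latch let go) and the moment rose over three steps from about 1.0 rad. This is the stop, compressed by roughly 2 mm. Now to release and back away upwards.

Run:
```python
from h import *
import cv2
p=r.get_state()['eef_pos']; f0=np.load("f0.npy"); t=r.get_state()['t']
r.open_jaws(); s=r.get_state(); print("open took",s['t']-t,(s['force']-f0[:3]).round(1),s['gripper_width'])
r.movel([p[0],p[1],.36],vel=.25); print(r.get_state()['t'])
r.movel([p[0]-.1,p[1]+.2,.38],vel=.25); r.wait(1.)
p1,d=imaging.camera("top"); p2,_=imaging.camera("scene")
im=np.vstack([p1[120:310,150:430],p2[110:300,80:360]])
cv2.imwrite("pics/end.png",cv2.cvtColor(cv2.resize(im,None,fx=1.55,fy=1.55,interpolation=cv2.INTER_CUBIC),cv2.COLOR_RGB2BGR))
print(r.get_state()['t'],"lid front z",px2w("top",300,200,depth=d[200,300]))
```

```text
open took 1.2582999999999984 [1.3 1.6 2.7] 0.09392502868787511
37.9917
40.1417 lid front z [ 0.58207597 -0.01414405  0.16823731]
```

View pics/end.png

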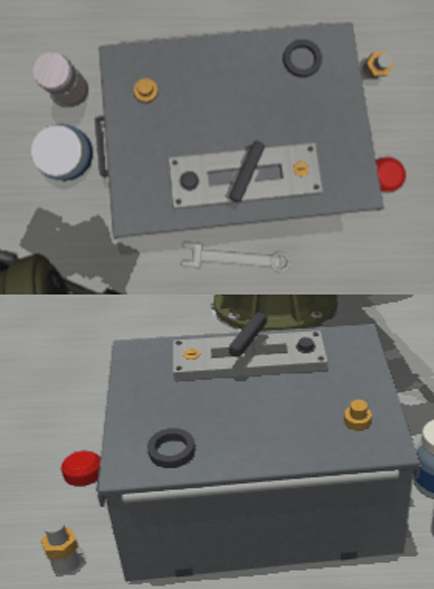

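The handle is turned about 1 rad, the lid is ajar (up roughly 14 mm at the measured point), and the ring, plug and other things are where they were. I'm handing the job in.

```bash
python3 -c "
from station import r,workorder
r.wait(.3); print(workorder.job_done())"
```

```text
the job is handed in; nothing more can be done
None
```

I pressed the button until the handle popped out, turned the handle counter-clockwise to its rubber stop (felt at about 1.0 rad, compressed roughly 2 mm), and let go; the lid is ajar, the other things look unmoved, and the job is handed in at about 40 s.

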